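Refit the roller scraper on the dough sheeter under its stop

TASK

The dough sheeter is ready to run and its washed roller scraper has to go back in. Push the sheeter's mushroom stop down until it latches and let go; then take the roller scraper (the flat blade with the short black grip) out of the drying rack, slide it edgewise, grip upward, fully home into the slot behind the rollers and let go; last, twist the stop clockwise, as its arrows show, so that it springs back up. Keep the stop down for as long as the scraper is going in, and leave the wooden-handled bench scraper and the other kitchen things where they are.

Things in the scene. Friction and masses are not known exactly. Their poses are not given: they have to be found in the camera images.
- sheeter: Bench-top dough sheeter, fixed, 160 x 280 mm, its top at 125 mm above the worktop; origin at the centre of its underside, x axis away from the robot (front is -x), y axis along the rollers, z up. White housing at its +y end with the mushroom stop on top; two steel rollers and the scraper slot at its -y end.
- scraper_slot (a point): Centre of the mouth of the scraper slot, level with the sheeter's top (125 mm), 36 mm behind the sheeter's origin and 50 mm to its -y side; axes as the sheeter's. The slot is two upright guide channels, one in each side plate, facing each other behind the rollers: 7 mm wide along x, 155 mm overall along y, 55 mm deep to their floors; between the side plates (130 mm apart) it is open.
- stop_press (a joint): How far the mushroom stop is pushed down, m: 0 is up (sheeter ready), 0.0105 the end of its travel; it latches when pushed past about 0.0095 and then stays down at about 0.009. Its spring takes 2.5 N at the top and 5 to 6 N near the bottom, after which it meets a hard stop.
- stop_twist (a joint): Turn of the stop's head, rad, growing clockwise seen from above, 0 to 0.9. A light spring brings it back to 0. Turned past about 0.6 with the stop latched it frees the latch; the stop springs up as soon as the head is not held down.
- stop_top (a point): Centre of the top of the stop's black mushroom head (with two white arrows): 40 mm diameter, 19 mm thick, straight rim from 5 to 14 mm below the top; its top is 41.5 mm above the housing when up, 9 mm lower when latched. Under the head are an 18 mm stem and a collar 48 mm wide and 7 mm high on the housing. Moves and turns with the head.
- roller_scraper: Roller scraper: steel blade 150 mm wide (y), 4 mm thick (x), with a bevelled lower edge and lower corners cut 6 mm, and a black grip centred on top, 62 mm long (y), 14 mm thick (x), from 55 to 84 mm above the lower edge. Origin in the middle of the lower edge, z up through the grip. Alike both ways round. 0.16 kg. Stands grip up in one of the rack's two places, the bench scraper in the other.
- drying_rack: Low steel wire rack, fixed, 145 x 115 mm; origin under its centre. It holds two blades on edge, their width along the rack's y axis, at x = -34 and +34 mm, lower edges 16 mm above the worktop, between wire pins 52 mm tall at y = -55 and +55 mm with gaps of 7 mm.
- bench_scraper: Bench scraper for dough, used by hand, not wanted here: plain steel blade 124 mm wide (y), 3.5 mm thick, 78 mm tall, with a round wooden handle 22 mm thick along its whole top (to 91 mm). Origin in the middle of the lower edge.
- mill_1: Wooden pepper mill, 58 mm wide, 170 mm tall, behind the sheeter; origin at its underside.
- jar_1: Glass jar with green lid, 95 mm wide, 137 mm tall, behind; origin at its underside.
- blue_dish: Small blue patterned dish, 111 mm wide, 42 mm tall, behind the rack; origin at its underside.
- packet_1: Flat blue and gold packet, 80 x 206 x 11 mm, lying left of the sheeter; origin at the centre of its underside.
- mill_2: Glass salt shaker with grey top, 44 mm wide, 90 mm tall, behind the rack; origin at its underside.

How it is judged:
On the way, in this order (a step that is already met when the one before it is completed fails the run):
1. the stop is pushed down, latched and let go (value of joint stop_press above 0.006 m and contact force between each of the arm, the fingers and sheeter below 0.2 N), for 0.2 s.
2. with the stop still down, the roller scraper is fully home in the slot and let go (value of joint stop_press above 0.006 m and z of roller_scraper in the frame of scraper_slot below -0.051 m and horizontal distance between roller_scraper and scraper_slot below 0.006 m and angle between the x axis of roller_scraper and the x axis of scraper_slot, either way round below 0.12 rad and angle between roller_scraper's own z axis and vertical below 0.12 rad and contact force between the fingers and roller_scraper below 0.2 N), for 0.2 s.
At the end, for the whole second after the job is handed in: The stop is fully up again (within 1.5 mm) and the roller scraper stands grip up, at rest, fully home in the slot: its lower edge within 4 mm of the channel floors, within 6 mm of the slot's centre, upright and in line with the slot within 0.12 rad (value of joint stop_press below 0.0015 m and z of roller_scraper in the frame of scraper_slot below -0.051 m and horizontal distance between roller_scraper and scraper_slot below 0.006 m and angle between the x axis of roller_scraper and the x axis of scraper_slot, either way round below 0.12 rad and angle between roller_scraper's own z axis and vertical below 0.12 rad and linear speed of roller_scraper below 0.02 m/s); the robot touches nothing.
It fails at once if the scraper is part way into the slot while the stop is up (value of joint stop_press below 0.004 m and horizontal distance between roller_scraper and scraper_slot below 0.01 m and z of roller_scraper in the frame of scraper_slot between -0.048 and -0.005 m).
It fails at once if the bench scraper is moved by more than 30 mm or knocked over (distance of bench_scraper from where it was at the start of the episode above 0.03 m or angle between bench_scraper's own z axis and vertical above 0.35 rad).
It fails at once if another kitchen thing is moved by more than 30 mm (distance of any of mill_1, jar_1, blue_dish, packet_1, mill_2 from where it was at the start of the episode above 0.03 m).
It also fails if it takes over 66 s, if anything falls off the work surface, if the arm or the gripper's body presses on something with over 40 N, if the wrist force passes 120 N, or if a joint passes its speed limit or range.

ROBOT

A 6-joint arm with a two-finger parallel gripper is mounted at the origin on a cart in front of the work surface, level with it; the furniture and walls round the work are solid. World frame = base frame: x ahead of the robot, y to its left, z up, the work surface at z = 0. Lengths are in m, angles in rad, forces in N, time in s.
With the tool pointing down it reaches from about 0.4 to 0.825 m from the base axis. Payload 7 kg.
Tool frame: the origin (TCP) lies at the very end of the fingers, on their centre line; the grasp point (between the pads) lies 19 mm behind it (arm.grasp_offset is the distance from the TCP to the grasp point, in m); z points along the fingers, y is the line along which they close (so a half turn about z gives the same grasp; the last joint's range is limited). The gripper opens to 88 mm and grips with 3 to 60 N. Pads are 19 mm wide; open, the fingers measure 130 mm over their backs; the gripper's body (78 mm by 193 mm) begins 47 mm behind the grasp point.
Start: joints at [-0.823, 0.359, 0.012, 0, -1.224, -0.288], TCP at [0.3, -0.605, 0.227] pointing down, gripper open.
Joint ranges: [-3.07, 3.07], [-1.43, 2.12], [-1.02, 1.25], [-3.03, 1.67], [-3.05, -0], [-3.03, 3.03]. Speed limits (rad/s): [2.39, 2.39, 3.01, 3.14, 3.14, 3.14].

INTERFACE

Orientations are given as [roll, pitch, yaw] about the fixed x, y, z axes, in that order (R = Rz(yaw) Ry(pitch) Rx(roll)).
In Python, from station import get_state, cams, arm, nets gives the robot as it stands.
- The arm moves only by the shell command python3 -m creep 'ROWS' [FORCE]. ROWS is a JSON object of lists of equal length, an entry for each row: "translation": the shift along the world's x, y, z in mm, a list of three; "spin": the turn about the world's z in rad; "gripper": the opening, from 0 (shut) to 1 (fully open). In form: {"translation": [[dx, dy, dz], ...], "spin": [spin, ...], "gripper": [gripper, ...]}. A call has 1 to 8 rows; each row shifts and turns the commanded pose from where the row before left it; what a row does not reach is not made up. A row lasts 1/10 s, in which the tool goes at most 50 mm and 8.59 degrees, less where a joint would pass 70% of its speed; a pose out of reach is approached as far as the arm can. A call is refused whole if a number of a shift passes 50 or a number of a turn 0.15, either way. A call with a gripper value outside its range is refused whole. The fingers move at their own pace and stop on an object; FORCE is the grip in N (left out, the last holds). Time passes only in rows, so rows that do not move let the fingers close. It gives the time, the measured TCP pose, the force, the opening and the grip force at its end, in the units of the state.
- get_state(): the state, without advancing time (a new reading comes with each control period).
- cams.grab_frame(name): name is "scene" or "top" or "wrist"; returns a dict with "img" (480x640x3 uint8, red, green, blue), "mtx" (3x3 intrinsics, pixels), "R" (3x3) and "t" (3): a world point X has camera coordinates R X + t. Camera axes: x right, y down, z forward; pixel columns grow to the right and rows downward; lengths in m; the calibration is good to about 2 mm. A picture is of the moment at which its call begins. There is no depth.
- arm.job_done(): hands the job in; it is judged then, once.
Trained networks look in the newest picture that a camera, given by its name, has taken for a name from the list of things; names that differ only in an ending like _2 or _b are one class to them, and where a whole thing is asked for, a point or a joint stands for the part that bears it (a point fixed in the world has none). Each returns a list of dicts, best first, with "confidence" (0 to 1); they miss things now and then, are a little off and sometimes report something else, mostly with a low value. They report only what shows in the picture. A call takes as long as a camera call.
- nets.search_frame(camera, label): "centre" ([x, y, z] in m, in world coordinates, good to about 4 mm: the middle of the surface that is visible of it).
- nets.pinpoint(camera, label): "centre" ([x, y, z] in m, in world coordinates, good to about 4 mm: a listed point, or the origin of a listed thing).
The state is a dict: "t": time; "q": joint angles; "qd": joint speeds; "joint_efforts": joint torques, N m; "eef_pos": TCP position; "ee_rot": TCP orientation; "force": force on the tool from outside, world axes, zero at the start; "moment": the same for the moment, N m; "width": finger opening in m; "gripper_force": force on a finger pad.
Only numpy, scipy, OpenCV 4.12 (cv2) and the standard library are available. Lean on these libraries where they do the work, as an engineer would, in place of code of your own. Each camera call takes 0.05 s, during which the arm holds its last target. There are 200 camera calls.

## Working session

There is one attempt and no reset: what is moved stays moved. The work goes in short steps, Python scripts to look and compute and a shell command to move; the robot and the scene stay as the last step left them, time stands still between calls to the robot, and variables do not carry over. Pictures are saved under pics/ and viewed, at most 10 in all, crops included, and the job is handed in when it is done.

```bash
mkdir -p pics
python3 - <<'E'
from station import get_state,cams,nets
import cv2,numpy as np
s=get_state();print(s['t'],s['eef_pos'],s['ee_rot'],s['width'])
for c in('scene','top'):
    f=cams.grab_frame(c);cv2.imwrite(f'pics/{c}0.png',f['img'][:,:,::-1])
    for l in('sheeter','scraper_slot','stop_top','roller_scraper','drying_rack','bench_scraper','mill_1','jar_1','packet_1','blue_dish','mill_2'):
        r=nets.pinpoint(c,l);print(c,l,[(np.round(d['centre'],3).tolist(),round(d['confidence'],2)) for d in r[:2]])
    print(f['mtx'].tolist(),f['R'].round(4).tolist(),f['t'].round(4).tolist())
print(get_state()['t'])
E
```

```text
0.0 [ 0.29930115 -0.60445195  0.2256179 ] [ 3.13990573e+00 -1.45266844e-04 -2.68189165e+00] 0.08720808468346494
scene sheeter [([0.437, 0.074, 0.002], 0.95)]
scene scraper_slot [([0.477, 0.026, 0.127], 0.87)]
scene stop_top [([0.43, 0.154, 0.166], 0.5)]
scene roller_scraper [([0.46, -0.257, 0.01], 0.86)]
scene drying_rack [([0.423, -0.252, -0.001], 0.79)]
scene bench_scraper [([0.389, -0.249, 0.018], 0.68)]
scene mill_1 [([0.655, 0.031, -0.002], 0.87), ([0.692, -0.266, -0.002], 0.62)]
scene jar_1 [([0.679, -0.127, -0.002], 0.98)]
scene packet_1 []
scene blue_dish [([0.688, -0.382, 0.004], 0.89)]
scene mill_2 [([0.655, 0.031, -0.002], 0.87), ([0.692, -0.266, -0.002], 0.62)]
[[623.5084669328907, 0.0, 325.3385052394033], [0.0, 623.5084669328907, 237.07628645441702], [0.0, 0.0, 1.0]] [[0.5629, -0.8262, -0.0236], [-0.4621, -0.2909, -0.8378], [0.6853, 0.4824, -0.5455]] [-0.3254, 0.3457, 1.5894]
top sheeter [([0.441, 0.074, -0.0], 0.77)]
top scraper_slot [([0.474, 0.025, 0.123], 0.79)]
top stop_top [([0.427, 0.152, 0.166], 0.75), ([0.477, 0.026, 0.123], 0.25)]
top roller_scraper [([0.459, -0.256, 0.014], 0.78)]
top drying_rack []
top bench_scraper [([0.395, -0.251, 0.018], 0.94), ([0.693, -0.386, 0.0], 0.64)]
top mill_1 [([0.651, 0.032, 0.004], 0.55), ([0.688, -0.265, -0.002], 0.42)]
top jar_1 [([0.678, -0.126, -0.003], 0.66), ([0.463, -0.254, 0.013], 0.38)]
top packet_1 [([0.498, 0.388, -0.001], 0.89), ([0.441, 0.072, 0.002], 0.29)]
top blue_dish [([0.69, -0.386, 0.0], 0.87)]
top mill_2 [([0.651, 0.032, 0.004], 0.55), ([0.688, -0.265, -0.002], 0.42)]
[[458.79317042640145, 0.0, 319.8567453583537], [0.0, 458.79317042640145, 241.99656470327554], [0.0, 0.0, 1.0]] [[0.0177, -0.9998, -0.0051], [-0.9957, -0.0172, -0.0912], [0.0911, 0.0066, -0.9958]] [-0.0394, 0.5699, 1.1185]
1.2
```

Run:
```python
import cv2
a=cv2.imread('pics/top0.png');cv2.imwrite('pics/topc.png',cv2.resize(a[200:460,160:560],None,fx=2,fy=2,interpolation=cv2.INTER_CUBIC)[:, :])
```

```text
(no output)
```

View pics/topc.png

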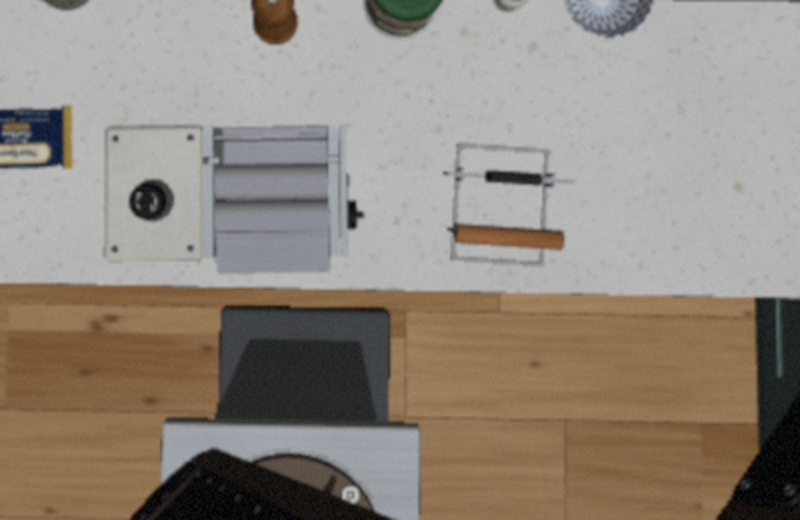

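View pics/scene0.png

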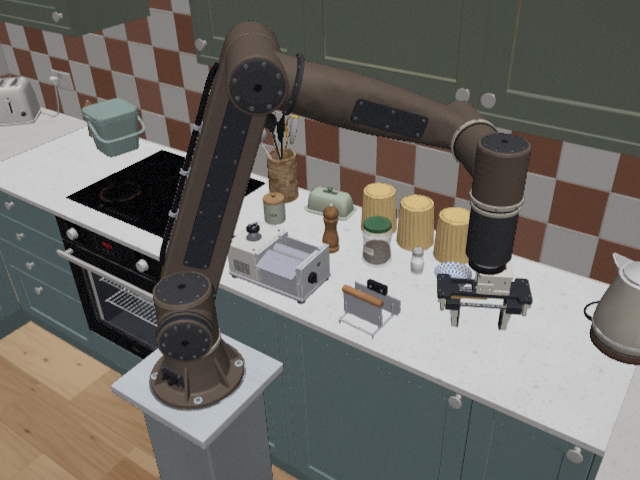

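The top crop shows the housing at the left with the stop at (151,200) and the slot just behind the rollers, around (270,131). The black scraper grip is at (513,178), with the rack turned slightly, and the wooden handle at (508,237). This agrees with the nets. First I'll move over the rack and take a wrist view.

```bash
python3 -m creep '{"translation":[[15,40,10],[15,40,10],[15,40,10],[15,40,10],[15,40,10],[15,40,10],[15,40,10],[15,40,10]],"spin":[0.14,0.14,0.14,0.14,0.14,0.14,0.14,0.13],"gripper":[0,0,0,0,0,0,0,0]}' 20
python3 - <<'E'
from station import get_state,cams,nets
import cv2,numpy as np
f=cams.grab_frame('wrist');cv2.imwrite('pics/w1.png',f['img'][:,:,::-1])
for l in('roller_scraper','bench_scraper','drying_rack'):
    r=nets.pinpoint('wrist',l);print(l,[(np.round(d['centre'],3).tolist(),round(d['confidence'],2)) for d in r[:2]])
np.savez('pics/w1.npz',**{k:f[k] for k in('mtx','R','t')})
s=get_state();print(s['t'],s['eef_pos'],s['ee_rot'],s['q'])
E
```

```text
t: 2.0
eef_pos: [0.4198, -0.2833, 0.3073]
ee_rot: [-3.141, -0.0, -1.566]
force: [1.2, -0.2, 1.2]
width: 0.0293
gripper_force: 0.0
roller_scraper [([0.464, -0.26, 0.015], 0.73)]
bench_scraper [([0.392, -0.251, 0.012], 0.57)]
drying_rack []
2.2 [ 0.41999707 -0.284028    0.30709501] [-3.14042605e+00 -2.67022714e-04 -1.57003243e+00] [-2.06652164e-01  3.28533960e-02 -2.17696930e-01  2.17425881e-05
 -1.31904941e+00  2.07410817e-01]
```

View pics/w1.png

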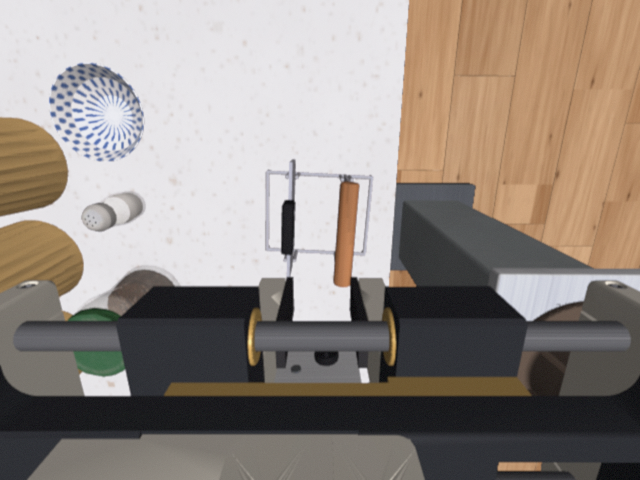

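The wrist picture shows the scraper's grip at (288,228), with its blade running from (293,160) to about (289,277). The bench handle is to its right. I'll convert these to world points.

```bash
cat > h.py <<'E'
import cv2,numpy as np
def pt(f,u,v,z):
    d=f['R'].T@np.linalg.inv(f['mtx'])@[u,v,1.]; c=-f['R'].T@f['t']; return c+d*(z-c[2])/d[2]
E
python3 - <<'E'
from h import *
f=np.load('pics/w1.npz')
im=cv2.imread('pics/w1.png')
g=im.max(2)
P=[]
for v in range(205,252,3):
    x=np.where(g[v,270:310]<60)[0]+270
    if len(x): print(v,x.min(),x.max(),end=' | '); P.append((pt(f,x.min(),v,.1)+pt(f,x.max(),v,.1))[:2]/2)
P=np.array(P);print('\n',np.polyfit(P[:,1],P[:,0],1),P[0],P[-1])
for u,v,z in((293,160,.071),(289,277,.071),(289.5,200,.1),(287,253,.1),(350,182,.096),(343,285,.096),(268,172,.0),(266,249,.0),(372,177,0),(366,254,0)): print(u,v,pt(f,u,v,z).round(4))
E
```

```text
205 283 293 | 208 283 293 | 211 283 293 | 214 283 293 | 217 283 293 | 220 283 293 | 223 283 293 | 226 282 293 | 229 282 293 | 232 282 293 | 235 282 293 | 238 282 292 | 241 282 292 | 244 282 292 | 247 282 292 | 250 282 291 | 
 [0.05649008 0.47360856] [ 0.4577668  -0.28574939] [ 0.46082141 -0.23240987]
293 160 [ 0.4536 -0.3327  0.071 ]
289 277 [ 0.4618 -0.1851  0.071 ]
289.5 200 [ 0.456  -0.2914  0.1   ]
287 253 [ 0.4603 -0.2287  0.1   ]
350 182 [ 0.389  -0.3112  0.096 ]
343 285 [ 0.3937 -0.1862  0.096 ]
268 172 [ 0.4945 -0.3108  0.    ]
266 249 [ 0.5022 -0.198   0.    ]
372 177 [ 0.3505 -0.3047  0.    ]
366 254 [ 0.3537 -0.1909  0.    ]
```

```bash
python3 -m creep '{"translation":[[0,45,-8],[0,45,-8],[0,45,-8],[0,45,-8],[0,45,-8],[0,45,-8],[2,45,-8],[2,45,-8]],"spin":[0,0,0,0,0,0,0,0],"gripper":[0,0,0,0,0,0,0,0]}'
```

```text
t: 3.0
eef_pos: [0.4234, 0.0758, 0.2422]
ee_rot: [-3.141, -0.0, -1.575]
force: [1.5, 0.1, 0.6]
width: 0.0002
gripper_force: 0.0
```

```bash
python3 -m creep '{"translation":[[2,39,10],[2,38,10],[0,0,0],[0,0,0]],"spin":[0.003,0,0,0],"gripper":[0,0,0,0]}'
python3 - <<'E'
from station import get_state,cams,nets
from h import *
f=cams.grab_frame('wrist');cv2.imwrite('pics/w2.png',f['img'][:,:,::-1])
for l in('stop_top','scraper_slot','sheeter'):
    r=nets.pinpoint('wrist',l);print(l,[(np.round(d['centre'],3).tolist(),round(d['confidence'],2)) for d in r[:2]])
np.savez('pics/w2.npz',**{k:f[k] for k in('mtx','R','t')})
s=get_state();print(s['t'],s['eef_pos'],s['ee_rot'])
E
```

```text
t: 3.4
eef_pos: [0.4277, 0.1519, 0.2619]
ee_rot: [3.14, -0.001, -1.569]
force: [0.4, -0.1, -0.8]
width: 0.0004
gripper_force: 0.0
stop_top [([0.428, 0.157, 0.166], 0.59)]
scraper_slot [([0.472, 0.033, 0.121], 0.79)]
sheeter [([0.438, 0.077, 0.001], 0.66)]
3.6 [0.42747695 0.15071693 0.2621861 ] [ 3.14103736e+00 -5.00665487e-04 -1.57095282e+00]
```

View pics/w2.png

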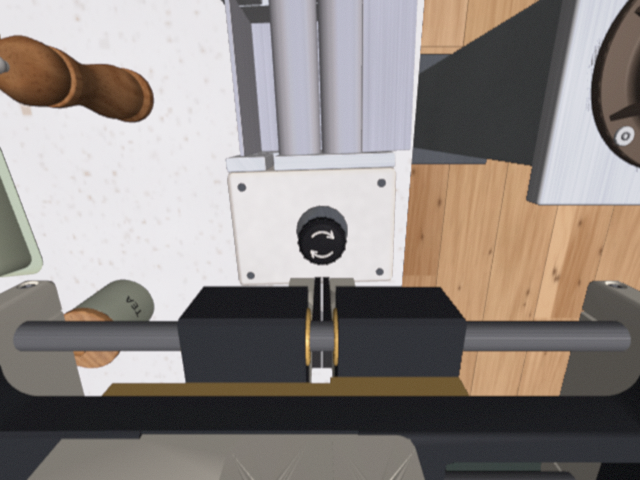

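The wrist view shows the stop head centred at about (322,243) and the housing screws at (242,187), (381,183), (250,275) and (379,271). The near channel notch is around (268,161).

Run:
```python
from h import *
f=np.load('pics/w2.npz')
print('stop',pt(f,322,241,.1665))
for p in((242,187),(381,183),(250,275),(379,271),(268,161)): print(p,pt(f,*p,.125).round(4))
im=cv2.imread('pics/w2.png');cv2.imwrite('pics/w2c.png',cv2.resize(im[0:180,220:420],None,fx=4,fy=4,interpolation=cv2.INTER_CUBIC)[:600])
```

```text
stop [0.4275608  0.15472923 0.1665    ]
(242, 187) [0.4985 0.1181 0.125 ]
(381, 183) [0.3754 0.1143 0.125 ]
(250, 275) [0.4966 0.2028 0.125 ]
(379, 271) [0.3727 0.1985 0.125 ]
(268, 161) [0.4744 0.0955 0.125 ]
```

```bash
python3 -m creep '{"translation":[[1,2,-30],[0,0,-30],[0,0,-25],[0,0,-12],[0,0,-6],[0,0,0]],"spin":[0,0,0,0,0,0],"gripper":[0,0,0,0,0,0]}'
```

```text
t: 4.2
eef_pos: [0.4284, 0.1532, 0.1592]
ee_rot: [3.141, -0.001, -1.57]
force: [0.2, 0.3, 0.4]
width: 0.0007
gripper_force: 0.0
```

View pics/w2c.png

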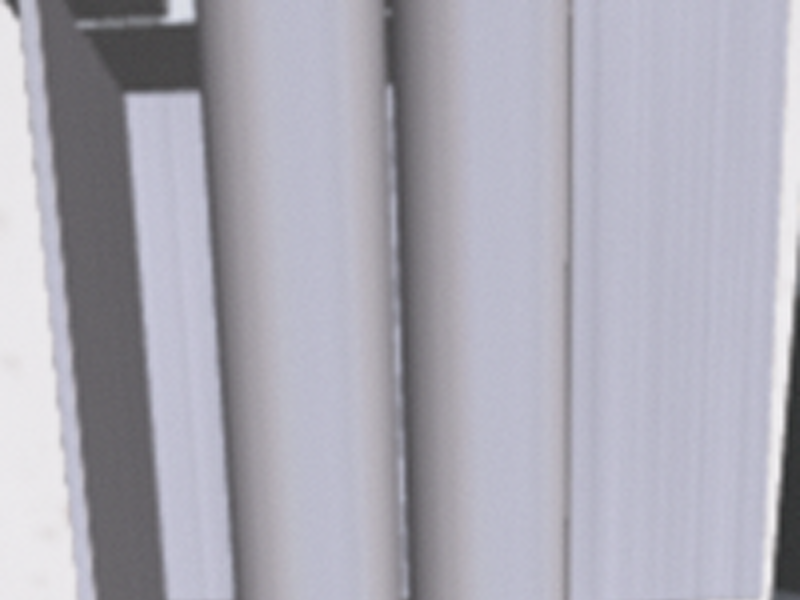

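```bash
python3 -m creep '{"translation":[[0,0,-2],[0,0,-1],[0,0,0]],"spin":[0,0,0],"gripper":[0,0,0]}'
```

```text
t: 4.5
eef_pos: [0.4291, 0.1543, 0.1574]
ee_rot: [-3.14, 0.001, -1.569]
force: [-0.1, -1.6, 4.3]
width: 0.0007
gripper_force: 2.1
```

```bash
python3 -m creep '{"translation":[[0,0,-2],[0,0,-2],[0,0,0]],"spin":[0,0,0],"gripper":[0,0,0]}'
```

```text
t: 4.8
eef_pos: [0.4297, 0.1544, 0.1555]
ee_rot: [-3.138, 0.001, -1.567]
force: [-8.1, -3.8, 24.9]
width: 0.0003
gripper_force: 12.6
```

```bash
python3 -m creep '{"translation":[[0,0,10],[5,0,30],[5,-10,40],[5,-10,40],[5,-10,40],[5,0,40],[0,0,0],[0,0,0]],"spin":[0,0,0,0,0,0,0,0],"gripper":[0,0,0,0,0,0,0,0]}'
python3 - <<'E'
from station import get_state,cams,nets
from h import *
f=cams.grab_frame('wrist');cv2.imwrite('pics/w3.png',f['img'][:,:,::-1])
for l in('stop_top','scraper_slot','sheeter'):
    r=nets.pinpoint('wrist',l);print(l,[(np.round(d['centre'],4).tolist(),round(d['confidence'],2)) for d in r[:2]])
np.savez('pics/w3.npz',**{k:f[k] for k in('mtx','R','t')})
s=get_state();print(s['t'],s['eef_pos'],s['ee_rot'])
p=f['mtx']@(f['R']@[.475,.026,.125]+f['t']);p=p/p[2];print(p)
u,v=int(p[0]),int(p[1]);y0=max(v-130,0);x0=max(0,u-100);print(x0,y0)
cv2.imwrite('pics/w3c.png',cv2.resize(f['img'][y0:y0+200,x0:x0+200,::-1],None,fx=3,fy=3,interpolation=cv2.INTER_CUBIC))
E
```

```text
t: 5.6
eef_pos: [0.4536, 0.1244, 0.3533]
ee_rot: [-3.14, 0.002, -1.569]
force: [-0.8, 0.4, -0.8]
width: 0.0
gripper_force: 0.0
stop_top [([0.4271, 0.1586, 0.1553], 0.57)]
scraper_slot [([0.4744, 0.0275, 0.121], 0.86)]
sheeter [([0.4357, 0.0757, -0.0013], 0.77)]
5.8 [0.45295669 0.12399462 0.35141129] [ 3.13980643e+00 -1.01273278e-03 -1.56857759e+00]
[302.78975628 114.29910308   1.        ]
202 0
```

View pics/w3c.png

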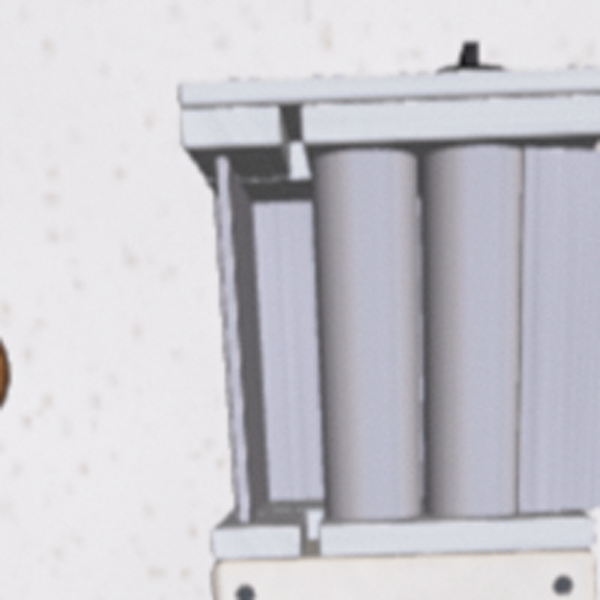

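The crop shows both channel mouths: the far notch spans columns 282–303 and rows 104–143, and the near notch spans columns 301–321 and rows 515–553.

Run:
```python
from h import *
f=np.load('pics/w3.npz');g=lambda c,r:pt(f,202+c/3-.33,r/3-.33,.125)[:2]
L=[g(292,105),g(294,142),g(310,518),g(311,553)]
for p in L: print(p.round(4))
a,b=L[1],L[2];print('centre',(a+b)/2,(L[0]+L[3])/2,'len',np.linalg.norm(b-a),np.linalg.norm(L[3]-L[0]),'yaw',-np.arctan2(*(b-a)),-np.arctan2(*(L[3]-L[0])))
print('width',g(282,106)-g(302,106),g(301,540)-g(321,540))
for p in((245,594),(563,584)):print(g(*p))
# cross-check with top camera
```

```text
[ 0.4778 -0.0505]
[ 0.4773 -0.0393]
[0.4734 0.0885]
[0.4731 0.1019]
centre [0.47532076 0.02464796] [0.47545462 0.02572651] len 0.1278635791027997 0.1524398398722691 yaw 0.03068411313604602 0.03039496796775687
width [6.81224339e-03 1.33900964e-05] [7.69415374e-03 2.02427926e-05]
[0.49914095 0.11799569]
[0.37509109 0.11371692]
```

```bash
python3 -m creep '{"translation":[[1,-48,-15],[1,-48,-15],[1,-48,-15],[1,-48,-15],[1,-48,-15],[1,-48,-15],[0,-48,-15],[0,-47,-15]],"spin":[-0.03,-0.028,0,0,0,0,0,0],"gripper":[0.4,0.4,0.4,0.4,0.4,0.4,0.4,0.4]}'
python3 -m creep '{"translation":[[0,0,-20],[0,0,-20],[0,0,0],[0,0,0]],"spin":[0,0,0,0],"gripper":[0.4,0.4,0.4,0.4]}'
```

```text
t: 6.6
eef_pos: [0.4587, -0.2587, 0.2319]
ee_rot: [3.141, 0.0, -1.626]
force: [1.2, 0.7, 0.6]
width: 0.0351
gripper_force: 0.0
t: 7.0
eef_pos: [0.4592, -0.2568, 0.193]
ee_rot: [3.14, -0.0, -1.626]
force: [1.0, 0.7, 0.4]
width: 0.0356
gripper_force: 0.0
```

```bash
python3 -m creep '{"translation":[[0,-2,-30],[0,0,-30],[0,0,-30],[0,0,-20],[0,0,-9],[0,0,0]],"spin":[0,0,0,0,0,0],"gripper":[0.4,0.4,0.4,0.4,0.4,0.4]}'
python3 -m creep '{"translation":[[0,0,0],[0,0,0],[0,0,0],[0,0,0],[0,0,0]],"spin":[0,0,0,0,0],"gripper":[0.05,0.05,0.05,0.05,0.05]}' 25
```

```text
t: 7.6
eef_pos: [0.4597, -0.2585, 0.0742]
ee_rot: [3.141, -0.0, -1.626]
force: [-0.4, -1.1, 0.6]
width: 0.0351
gripper_force: 0.0
t: 8.1
eef_pos: [0.4598, -0.2591, 0.0748]
ee_rot: [-3.141, -0.0, -1.627]
force: [-0.3, 0.4, 3.3]
width: 0.0138
gripper_force: 25.0
```

```bash
python3 -m creep '{"translation":[[0,0,0],[0,0,15],[0,0,25],[0,0,30],[0,0,30],[0,0,30],[0,0,28],[0,0,0]],"spin":[0,0,0,0,0,0,0,0],"gripper":[0.05,0.05,0.05,0.05,0.05,0.05,0.05,0.05]}' 40
python3 -m creep '{"translation":[[2,35,0],[2,35,0],[2,35,0],[2,35,0],[2,35,0],[2,36,0],[2,36,0],[1,37,0]],"spin":[0.045,0.043,0,0,0,0,0,0],"gripper":[0.05,0.05,0.05,0.05,0.05,0.05,0.05,0.05]}'
python3 -m creep '{"translation":[[0,0,0],[0,0,0],[0,0,0]],"spin":[0,0,0],"gripper":[0.05,0.05,0.05]}'
```

```text
t: 8.9
eef_pos: [0.4612, -0.2595, 0.2359]
ee_rot: [-3.136, -0.001, -1.627]
force: [0.4, 0.7, -2.0]
width: 0.0136
gripper_force: 40.0
t: 9.7
eef_pos: [0.4737, 0.0264, 0.2312]
ee_rot: [3.14, -0.0, -1.539]
force: [1.8, -0.4, -1.9]
width: 0.0138
gripper_force: 40.0
t: 10.0
eef_pos: [0.474, 0.0246, 0.2315]
ee_rot: [3.14, -0.0, -1.539]
force: [0.6, -0.6, -1.4]
width: 0.0137
gripper_force: 40.0
```

```bash
python3 -m creep '{"translation":[[1,0,-20],[0,0,-15],[0,0,0],[0,0,0]],"spin":[0,0,0,0],"gripper":[0.05,0.05,0.05,0.05]}'
python3 - <<'E'
from station import get_state,cams,nets
from h import *
fs={}
for c in('wrist','scene','top'):
    f=cams.grab_frame(c);fs[c]=f;cv2.imwrite(f'pics/{c}4.png',f['img'][:,:,::-1]);np.savez(f'pics/{c}4.npz',**{k:f[k] for k in('mtx','R','t')})
    r=nets.pinpoint(c,'roller_scraper');print(c,[(np.round(d['centre'],4).tolist(),round(d['confidence'],2)) for d in r[:2]])
s=get_state();print(s['t'],s['eef_pos'],s['ee_rot'])
def crop(c,x,y,w,h,k): return cv2.resize(fs[c]['img'][y:y+h,x:x+w,::-1],None,fx=k,fy=k,interpolation=cv2.INTER_CUBIC)
a=crop('wrist',200,0,220,300,2);b=crop('scene',230,200,110,100,3)
o=np.zeros((600,800,3),np.uint8);o[:,:440]=a;o[:300,460:790]=b;cv2.imwrite('pics/m4.png',o)
E
```

```text
t: 10.4
eef_pos: [0.4755, 0.0242, 0.1973]
ee_rot: [3.141, -0.001, -1.54]
force: [0.2, -0.3, -0.8]
width: 0.0139
gripper_force: 40.0
wrist [([0.4774, 0.0244, 0.1387], 0.85)]
scene [([0.4755, 0.0268, 0.1363], 0.79)]
top []
10.7 [0.47575213 0.02512977 0.19775206] [-3.14065344e+00  3.48630312e-04 -1.53887664e+00]
```

View pics/m4.png

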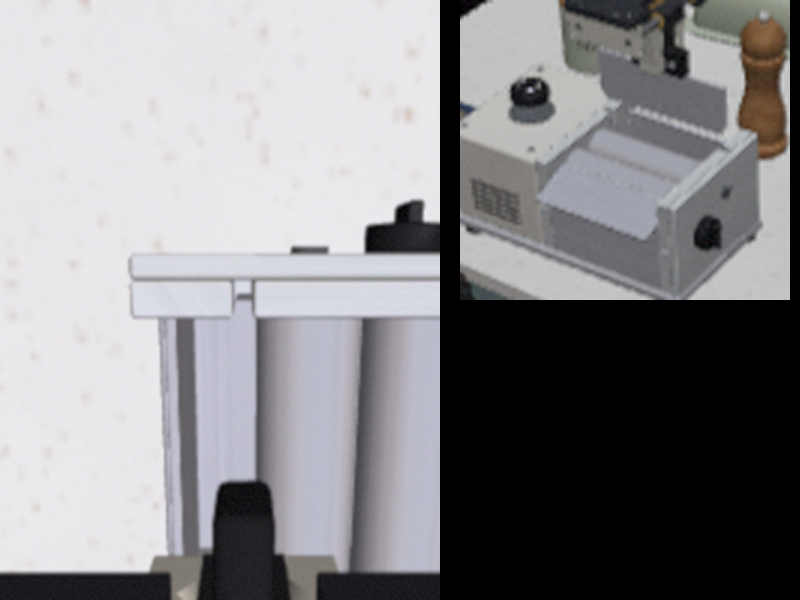

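The wrist view shows the far notch at crop columns 233–256 and row 280, with the grip at (243,485). The scene crop shows the blade hanging upright above the slot. The blade top is hard to separate here, so I'll compare its projected edges with the image gradients.

Run:
```python
from h import *
f=np.load('pics/wrist4.npz');im=cv2.imread('pics/wrist4.png')
yaw=.0315;c=np.array([.4757,.0252]);
def pr(f,X): p=f['mtx']@(f['R']@X+f['t']);return (p/p[2])[:2]
R=np.array([[np.cos(yaw),-np.sin(yaw)],[np.sin(yaw),np.cos(yaw)]])
for x,y,z in((0,-75,.195),(-2,-75,.195),(2,-75,.195),(-2,-40,.195),(2,-40,.195),(0,-69,.14),(0,-75,.146)): print(x,y,z,pr(f,np.r_[c+R@[x/1e3,y/1e3],z]))
o=cv2.resize(im[110:290,270:390],None,fx=5,fy=5,interpolation=cv2.INTER_CUBIC)
o=cv2.createCLAHE(4,(4,4)).apply(cv2.cvtColor(o,cv2.COLOR_BGR2GRAY))[:600]
s=cv2.imread('pics/scene4.png')[200:300,290:380]
o2=np.zeros((600,800),np.uint8);o2[:o.shape[0],:400]=o[:,:400] 
cv2.imwrite('pics/m4b.png',o2[:, :400])
```

```text
0 -75 0.195 [321.84698186 146.03614501]
-2 -75 0.195 [326.15299364 146.03588455]
2 -75 0.195 [317.54097061 146.03640547]
-2 -40 0.195 [325.85721443 219.13195114]
2 -40 0.195 [317.78806297 219.13243075]
0 -69 0.14 [321.72907551 152.5633612 ]
0 -75 0.146 [321.74106352 142.92338009]
```

View pics/m4b.png

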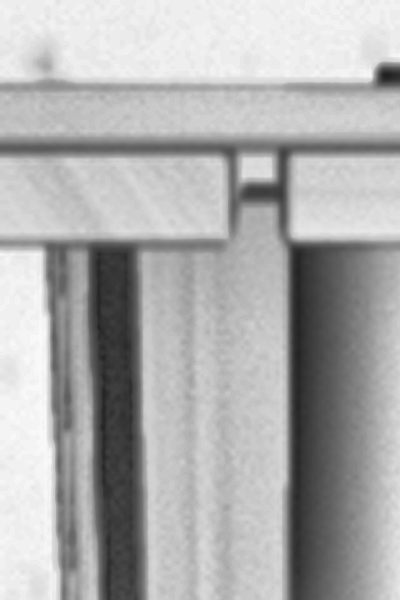

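The enhanced crop shows the blade's top edge at u≈318–327, ending at v≈149.4. In x it is centred on the notch to about 0.4 mm. In y the blade sits about 1.5 mm too far to +y, so I'll shift it and lower it in.

```bash
python3 -m creep '{"translation":[[0,-1.5,-8],[0,0,-8],[0,0,-6],[0,0,-4],[0,0,0]],"spin":[0,0,0,0,0],"gripper":[0.05,0.05,0.05,0.05,0.05]}'
```

```text
t: 11.2
eef_pos: [0.475, 0.0234, 0.1703]
ee_rot: [3.14, -0.001, -1.539]
force: [-0.2, 0.4, -1.6]
width: 0.0136
gripper_force: 40.0
```

```bash
python3 -m creep '{"translation":[[0,0,-8],[0,0,-8],[0,0,-8],[0,0,-6],[0,0,-4],[0,0,0]],"spin":[0,0,0,0,0,0],"gripper":[0.05,0.05,0.05,0.05,0.05,0.05]}'
```

```text
t: 11.8
eef_pos: [0.4751, 0.0235, 0.1365]
ee_rot: [3.14, -0.0, -1.539]
force: [0.5, 0.6, -0.4]
width: 0.0138
gripper_force: 40.0
```

```bash
python3 -m creep '{"translation":[[0,0,-4],[0,0,-2],[0,0,-1],[0,0,0]],"spin":[0,0,0,0],"gripper":[0.05,0.05,0.05,0.05]}'
```

```text
t: 12.2
eef_pos: [0.4755, 0.0236, 0.1302]
ee_rot: [3.142, -0.0, -1.539]
force: [0.2, 0.4, -1.5]
width: 0.0135
gripper_force: 40.0
```

```bash
python3 -m creep '{"translation":[[0,0,-1],[0,0,-1],[0,0,-1],[0,0,0]],"spin":[0,0,0,0],"gripper":[0.05,0.05,0.05,0.05]}'
```

```text
t: 12.6
eef_pos: [0.4761, 0.0236, 0.1288]
ee_rot: [-3.14, -0.0, -1.538]
force: [-4.2, 0.7, 14.3]
width: 0.0137
gripper_force: 40.0
```

```bash
python3 -m creep '{"translation":[[0,0,1],[0,0,0],[0,0,0],[0,0,0],[0,0,0]],"spin":[0,0,0,0,0],"gripper":[0.4,0.4,0.4,0.4,0.4]}'
python3 -m creep '{"translation":[[0,0,10],[0,0,25],[0,0,30],[0,0,30],[0,0,30],[0,0,10],[0,0,0],[0,0,0]],"spin":[0,0,0,0,0,0,0,0],"gripper":[0.4,0.4,0.4,0.4,0.4,0.9,0.9,0.9]}'
python3 - <<'E'
from station import get_state,cams,nets
from h import *
fs={}
for c in('scene','wrist','top'):
    f=cams.grab_frame(c);fs[c]=f
    for l in('roller_scraper','stop_top'):
        r=nets.pinpoint(c,l);print(c,l,[(np.round(d['centre'],4).tolist(),round(d['confidence'],2)) for d in r[:2]])
o=np.zeros((480,800,3),np.uint8)
o[:480,:400]=fs['wrist']['img'][0:480,120:520,::-1]
o[:400,400:800]=cv2.resize(fs['scene']['img'][200:300,230:330,::-1],(400,400),interpolation=cv2.INTER_CUBIC)
cv2.imwrite('pics/m5.png',o)
E
```

```text
t: 13.1
eef_pos: [0.4755, 0.0236, 0.128]
ee_rot: [3.141, -0.0, -1.539]
force: [0.1, -0.5, -0.3]
width: 0.0347
gripper_force: 0.0
t: 13.9
eef_pos: [0.475, 0.0236, 0.2626]
ee_rot: [3.141, 0.0, -1.539]
force: [0.3, 0.7, -0.2]
width: 0.0533
gripper_force: 0.0
scene roller_scraper [([0.4722, 0.0264, 0.0685], 0.64), ([0.4963, 0.3907, 0.0022], 0.45)]
scene stop_top [([0.6531, 0.0321, -0.0008], 0.75)]
wrist roller_scraper [([0.4752, 0.0242, 0.0708], 0.98)]
wrist stop_top [([0.4296, 0.1586, 0.1548], 0.75)]
top roller_scraper []
top stop_top [([0.6796, -0.1257, -0.003], 0.29)]
```

View pics/m5.png

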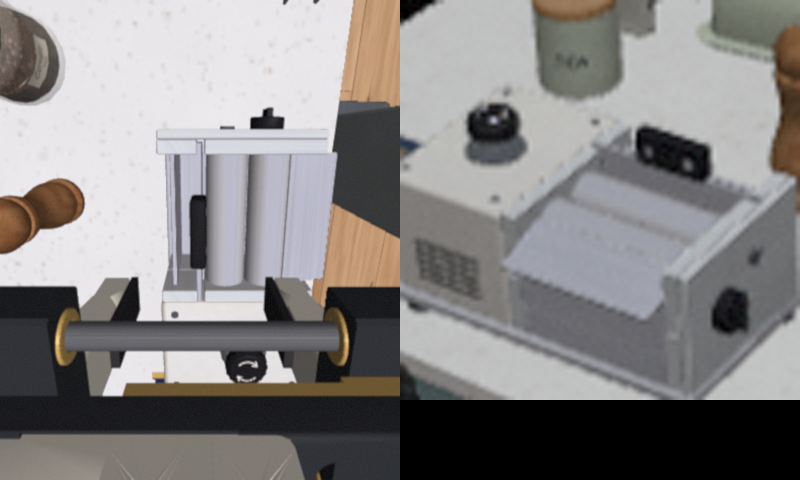

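The wrist view shows the grip seated over the slot at (198,232), and the scene crop shows it resting low between the plates. The nets put the lower edge at about 0.070, and the stop is still down. Next is the twist.

```bash
python3 -m creep '{"translation":[[-12,33,0],[-12,33,0],[-12,33,0],[-11,31,0],[0,0,-20],[0,0,-20],[0,0,0],[0,0,0]],"spin":[0,0,0,0,0,0,0,0],"gripper":[0.85,0.85,0.85,0.85,0.85,0.85,0.85,0.85]}'
python3 -m creep '{"translation":[[0,0,-25],[0,0,-25],[0,0,-20],[0,0,-10],[0,0,-4],[0,0,0]],"spin":[0,0,0,0,0,0],"gripper":[0.85,0.85,0.85,0.85,0.85,0.85]}'
```

```text
t: 15.15
eef_pos: [0.4286, 0.1535, 0.2235]
ee_rot: [3.141, -0.001, -1.539]
force: [0.4, -0.8, 0.7]
width: 0.0745
gripper_force: 0.0
t: 15.75
eef_pos: [0.4289, 0.1537, 0.1397]
ee_rot: [-3.141, 0.0, -1.539]
force: [1.1, -0.9, 0.5]
width: 0.0742
gripper_force: 0.0
```

```bash
python3 -m creep '{"translation":[[0,0,0],[0,0,0],[0,0,0],[0,0,0],[0,0,0],[0,0,0]],"spin":[0,0,0,0,0,0],"gripper":[0.3,0.3,0.3,0.3,0.3,0.3]}' 25
```

```text
t: 16.35
eef_pos: [0.4278, 0.1535, 0.1391]
ee_rot: [3.14, -0.0, -1.539]
force: [-4.6, 0.7, 3.2]
width: 0.0384
gripper_force: 25.0
```

```bash
python3 -m creep '{"translation":[[0,0,0],[0,0,0],[0,0,0],[0,0,0],[0,0,0],[0,0,0],[0,0,0],[0,0,0]],"spin":[-0.1,-0.1,-0.12,-0.12,-0.12,-0.12,-0.12,0],"gripper":[0.3,0.3,0.3,0.3,0.3,0.3,0.3,0.3]}'
python3 -m creep '{"translation":[[0,0,0],[0,0,0],[0,0,0],[0,0,0],[0,0,0]],"spin":[0,0,0,0,0],"gripper":[0.9,0.9,0.9,0.9,0.9]}'
```

```text
t: 17.15
eef_pos: [0.4256, 0.1542, 0.1383]
ee_rot: [3.137, -0.003, -2.344]
force: [-15.8, 9.2, 3.9]
width: 0.0383
gripper_force: 25.0
t: 17.65
eef_pos: [0.4286, 0.1535, 0.1392]
ee_rot: [-3.141, 0.0, -2.339]
force: [0.1, -0.5, 0.4]
width: 0.0726
gripper_force: 0.0
```

```bash
python3 -m creep '{"translation":[[0,0,20],[0,0,30],[0,0,40],[0,0,40],[0,0,40],[0,30,0],[0,0,0],[0,0,0]],"spin":[0.1,0.14,0.14,0.14,0.14,0.14,0,0],"gripper":[0.9,0.9,0.9,0.9,0.9,0.9,0.9,0.9]}'
python3 - <<'E'
from station import cams,nets
from h import *
fs={}
for c in('scene','wrist'):
    f=cams.grab_frame(c);fs[c]=f
    for l in('roller_scraper','stop_top'):
        r=nets.pinpoint(c,l);print(c,l,[(np.round(d['centre'],4).tolist(),round(d['confidence'],2)) for d in r[:2]])
o=np.zeros((480,800,3),np.uint8)
o[:480,:400]=fs['wrist']['img'][0:480,120:520,::-1]
o[:400,400:800]=cv2.resize(fs['scene']['img'][200:300,230:330,::-1],(400,400),interpolation=cv2.INTER_CUBIC)
cv2.imwrite('pics/m6.png',o)
E
```

```text
t: 18.45
eef_pos: [0.4283, 0.1837, 0.3089]
ee_rot: [3.141, -0.0, -1.539]
force: [0.4, 0.1, 0.4]
width: 0.0788
gripper_force: 0.0
scene roller_scraper []
scene stop_top [([0.4276, 0.1543, 0.1691], 0.68)]
wrist roller_scraper [([0.4764, 0.0231, 0.0701], 0.59)]
wrist stop_top [([0.4299, 0.1565, 0.1648], 0.56)]
```

View pics/m6.png

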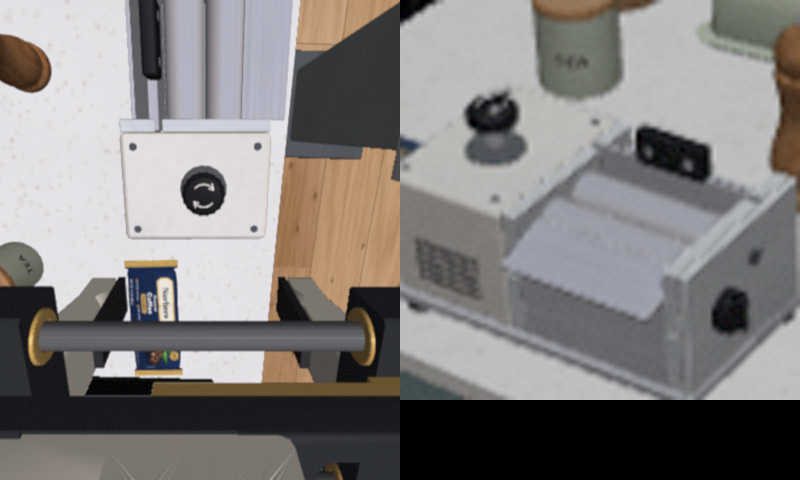

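The stop has sprung up: in the scene crop its head is higher, around (490,112), with the stem showing, and the nets give about 0.167 m. The scraper is still seated and the robot is clear.

```bash
python3 -c "
from station import arm
print(arm.job_done())"
```

```text
the job is handed in; nothing more can be done
None
```

The job is handed in (verdict not shown): the stop was latched and let go, the roller scraper put fully home in the slot, and the stop twisted back up, as the last pictures show, with the robot clear of everything.

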